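# Put the washed coffee things back on the coffee tray

### The arm

A 6-joint arm with a two-finger parallel gripper is mounted at the origin on the work surface. World frame = base frame: x ahead of the robot, y to its left, z up, the work surface at z = 0. Lengths are in m, angles in degrees, forces in N, time in s.
With the tool pointing down it reaches from about 0.3 to 0.95 m from the base axis. Payload 3.1 kg.
Tool frame: the origin (TCP) lies at the very end of the fingers, on their centre line; the grasp point (between the pads) lies 19 mm behind it; z points along the fingers, y is the line along which they close (so a half turn about z gives the same grasp; the last joint's range is limited). The gripper opens to 85 mm and grips with 20 to 120 N. Pads are 22 mm wide; open, the fingers measure 114 mm over their backs; the gripper's body (76 mm by 85 mm) begins 54 mm behind the grasp point. The pads swing forward as they close: fully open they stand 13 mm farther back than shut.
Start: joints at [69.173, 17.653, 93.61, -0, 68.738, -3.994], TCP at [0.181, 0.598, 0.231] pointing down, gripper open.
Joint ranges: [-175.34, 175.34], [-45.06, 112.39], [2.9, 150.54], [-68.45, 248.45], [3.09, 151.38], [-168.51, 168.51]. Speed limits (degrees/s): [159.86, 159.86, 180, 180, 180, 180].

### API

Orientations are given as a 3x3 rotation matrix whose columns are the frame's x, y, z axes.
In Python, from bench import sense, get_image, job_done gives the robot as it stands.
- The arm moves only by the shell command python3 -m pendant 'ROWS'. ROWS is JSON, a list of rows, each a list of 3 entries, a list of its own where there are three numbers: the shift along the world's x, y, z normalised to -1 to 1, where 1 is 0.5 m, then the turn, a rotation vector about the world's x, y, z normalised to -1 to 1, where 1 is 45 degrees, then the opening, from -1 (shut) to 1 (fully open). In form: [[[x, y, z], [ax, ay, az], fingers], ...]. A call has 1 to 5 rows; each row is the pose to reach, as a shift and turn from the pose commanded when the call began; what a row does not reach only later rows make up. A row lasts 1/10 s, in which the tool goes at most 50 mm and 8.59 degrees, less where a joint would pass 70% of its speed; a pose out of reach is approached as far as the arm can. A call with a number of a shift or a turn outside -1 to 1 is refused whole. A call with a gripper value outside its range is refused whole. The fingers move at their own pace and stop on an object; the grip force is fixed at half the most. Time passes only in rows, so rows that repeat a pose let the fingers close. It gives the time, the measured TCP pose, the force, the opening and the grip force at its end, in the units of the state.
- sense(): the state, without advancing time (a new reading comes with each control period).
- get_image(name): name is "scene" or "top" or "wrist"; returns a dict with "img" (420x560x3 uint8, red, green, blue), "K" (3x3 intrinsics, pixels), "R" (3x3) and "t" (3): a world point X has camera coordinates R X + t. Camera axes: x right, y down, z forward; pixel columns grow to the right and rows downward; lengths in m; the calibration is good to about 2 mm. A picture is of the moment at which its call begins. There is no depth.
- job_done(): hands the job in; it is judged then, once.
The state is a dict: "time": time; "q": joint angles; "joint_vel": joint speeds; "tau": joint torques, N m; "tcp_pos": TCP position; "tcp_rot": TCP orientation; "ft_force": force on the tool from outside, world axes, zero at the start; "moment": the same for the moment, N m; "grip_width": finger opening in m; "grip_force": force on a finger pad.
Only numpy, scipy, OpenCV 4.12 (cv2) and the standard library are available. Lean on these libraries where they do the work, as an engineer would, in place of code of your own. Each camera call takes 0.05 s, during which the arm holds its last target. There are 200 camera calls.

### The job

Gather the washed coffee things from the drying mat back onto the timber coffee tray: stand the cup with the handle in the middle of the saucer, the milk jug in the middle of the round cork coaster, the tamper upright in its round holder, and lay the teaspoon along the middle of the long spoon rest, wholly inside its rim. Set each one down, do not drop it, and leave the saucer, coaster, holder and spoon rest where they are on the tray. The cup without a handle and the closed steel canister are not coffee things: leave them where they stand on the mat.

Things in the scene. Friction and masses are not known exactly. Their poses are not given: they have to be found in the camera images.
- cup: white ceramic espresso cup with one handle, standing upright on the drying mat. 62 mm across the rim, 60 mm across from 25 mm height up, foot 46 mm, 58 mm tall, open top. Origin: centre of its underside; z up. The handle sticks out along its +y to 54 mm from the axis, between 15 and 50 mm height, so it is best taken across its x axis. About 0.16 kg.
- jug: small stainless steel milk jug (pitcher), open top, standing upright on the drying mat. 62 mm across the belly at 20 mm height, 60 mm at the foot and at 50 mm height, 56 mm at the rim, 78 mm tall. Origin: centre of its underside; z up. Handle along its +y to 58 mm from the axis, small spout at -y; best taken across its x axis. About 0.2 kg.
- tamper: espresso tamper standing on its round steel foot on the drying mat: foot 54 mm diameter and 16 mm tall, thin neck, dark timber knob from 38 to 88 mm height, widest (38 mm diameter) at 66 mm height. Round, so its yaw does not matter. Origin: centre of its underside; z up. About 0.36 kg.
- spoon: steel teaspoon lying on the drying mat, bowl up, 134 mm long along its x: round bowl 33 mm across, 9 mm tall at +x, handle to -x. The handle is arched: over x from -30 to +14 mm it is 10 mm wide (y), 4.5 mm thick, its top 14 to 17 mm above what the spoon lies on; grip it there, at its middle, near its balance point. Origin: middle of its length, on the underside; z up. 45 g.
- saucer: round white ceramic saucer, loose, on the coffee tray: 114 mm across, rim 13 mm tall, flat floor about 74 mm across and 5 mm above its underside. Origin: centre of its underside. Saucer, coaster and tamper holder stand side by side in a row about 115 mm apart, in any order.
- coaster: round flat cork coaster, loose, on the coffee tray: 96 mm diameter, 6 mm thick. Origin: centre of its underside. (The tray is a fixed timber tray, 370 by 232 mm, its floor 6 mm above the work surface, walls 24 mm tall, with steel carrying bars to 40 mm height on its two short ends; it stands to the left or the right of the drying mat.)
- seat: the tamper's holder: round grey shallow dish, loose, on the coffee tray: 86 mm outside diameter, 78 mm inside, rim 10 mm tall, floor 4 mm above its underside. Origin: centre of its underside.
- spoon_rest: long white ceramic spoon rest with rounded ends, loose, on the coffee tray, its long side parallel to the row of round targets, 115 mm from it: 178 mm long (x), 66 mm wide (y); floor 5 mm above its underside, rim 9.5 mm tall, inside the rim 166 by 54 mm. Fingers opened wide near its floor would push the rim: open them to about 25 mm, then lift. Origin: centre of its underside.
- tumbler: look-alike, to be left alone: white ceramic cup WITHOUT a handle, standing on the drying mat (a fixed grey mat, 360 by 310 mm, 4 mm thick), 62 mm across the rim, 62 mm tall. Origin: centre of its underside.
- canister: look-alike, to be left alone: closed steel storage canister with a lid and a toggle clasp, standing on the drying mat, 65 mm across the lid, 90 mm tall, the clasp along its +y to 42 mm from the axis. Origin: centre of its underside. The six things on the mat stand in two rows of three in any order, about 120 mm apart along y and 135 mm along x.
Mind the look-alikes: they are no part of the job. What is shaped like the spoon_rest but pink or turquoise is not meant.

How it is judged:
By the outcome, as a careful person would: the job done as asked, in the order asked, and still so for the second after the job is handed in, with the robot touching nothing.
It also fails if it takes over 122 s, if anything falls off the work surface, if the arm or the gripper's body presses on something with over 40 N, if the wrist force passes 120 N, or if a joint passes its speed limit or range.

## Working session

There is one attempt and no reset: what is moved stays moved. The work goes in short steps, Python scripts to look and compute and a shell command to move; the robot and the scene stay as the last step left them, time stands still between calls to the robot, and variables do not carry over. Pictures are saved under pics/ and viewed, at most 14 in all, crops included, and the job is handed in when it is done.

```bash
mkdir -p pics; ls; python3 - <<'E'
from bench import sense,get_image
import cv2,numpy as np
s=sense();print(s['time'],s['tcp_pos'],s['tcp_rot'],s['grip_width'])
for n in('top','scene'):
    d=get_image(n);cv2.imwrite(f'pics/{n}0.png',d['img'][:,:,::-1]);print(n,d['K'],d['R'],d['t'])
E
```

```text
pics
0.0 [0.18076147 0.5974491  0.23005888] [[-9.57131705e-01  2.89651904e-01 -8.21133222e-04]
 [ 2.89653014e-01  9.57129406e-01 -2.10512390e-03]
 [ 1.76177608e-04 -2.25272454e-03 -9.99997447e-01]] 0.08543711309297729
top [[518.68322192   0.         277.32522686]
 [  0.         518.68322192 207.96411991]
 [  0.           0.           1.        ]] [[ 0.00652467 -0.99994173 -0.00860052]
 [-0.98188286 -0.00477756 -0.18942865]
 [ 0.18937653  0.00968066 -0.98185682]] [0.05482675 0.46886689 1.37446853]
scene [[497.09373295   0.         274.31826717]
 [  0.         497.09373295 213.80034205]
 [  0.           0.           1.        ]] [[-0.29108077  0.95657958 -0.01508259]
 [ 0.70696817  0.20445051 -0.67704947]
 [-0.64456806 -0.20773899 -0.73578293]] [ 0.08778973 -0.28164334  1.46960467]
```

View pics/top0.png

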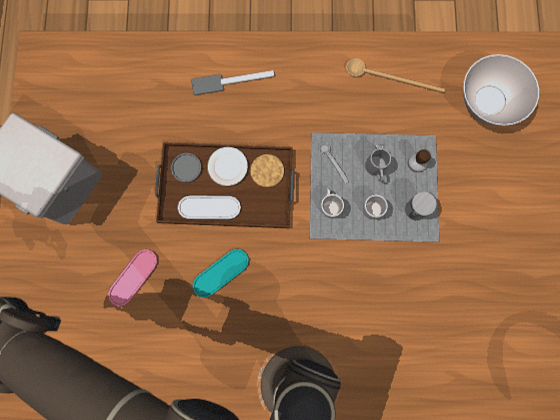

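View pics/scene0.png

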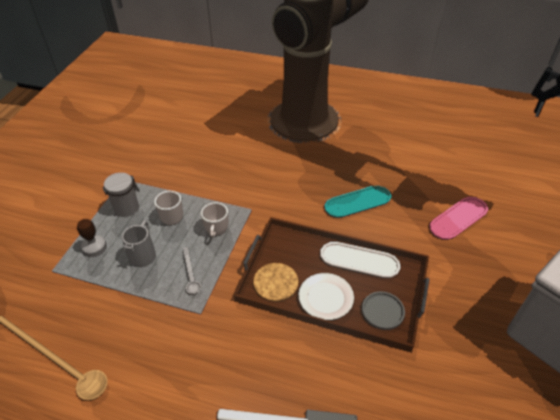

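The top view shows the seat at about (186,167), saucer (228,166), coaster (267,170) and rest (209,207). On the mat are the spoon (335,160), jug (381,158), tamper (420,160), cup (333,205), tumbler (376,206) and canister (424,205). I'll enlarge to check the handles.

```bash
python3 - <<'E'
import cv2,numpy as np
a=cv2.imread('pics/top0.png')[130:245,305:445];b=cv2.imread('pics/scene0.png')[160:310,50:260]
a=cv2.resize(a,None,fx=5,fy=5,interpolation=cv2.INTER_CUBIC)
cv2.imwrite('pics/a.png',a)
cv2.imwrite('pics/b.png',cv2.resize(b,None,fx=3.8,fy=3.8,interpolation=cv2.INTER_CUBIC))
E
```

```text
(no output)
```

View pics/a.png

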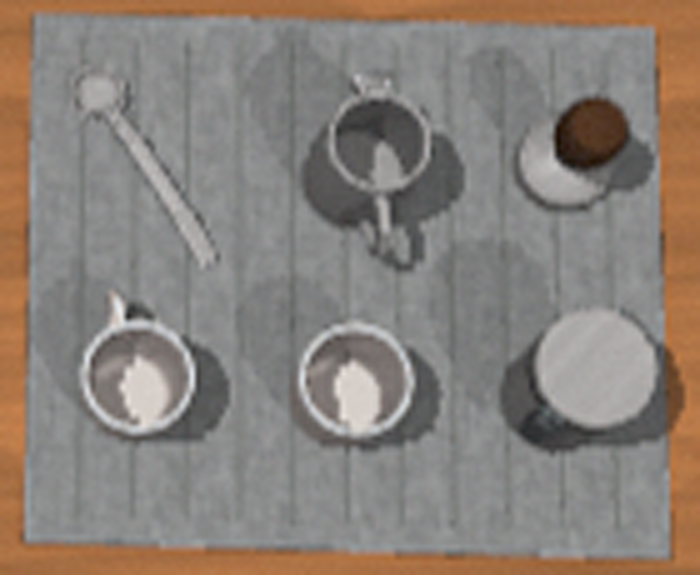

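View pics/b.png

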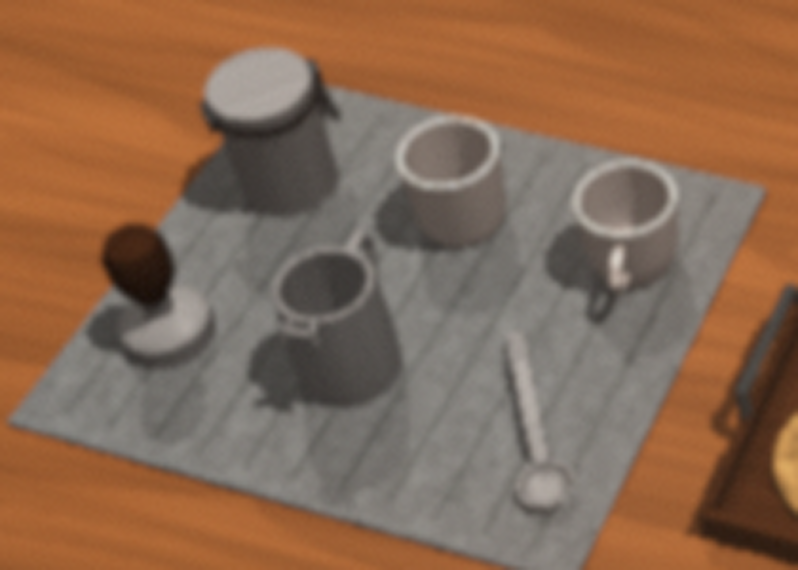

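Confirmed: the cup with the handle is the left one of the near row, with its handle toward +x. The jug handle points to -x, and the spoon bowl is at the upper left. Next I'll get rough positions from the masks.

```bash
cat > h.py <<'E'
import cv2,numpy as np
from bench import sense,get_image
def ray(d,u,v,z):
    K,R,t=d['K'],d['R'],d['t'];C=-R.T@t
    r=R.T@np.linalg.inv(K)@np.array([u,v,1.]);return (C+r*(z-C[2])/r[2])[:2]
def proj(d,X):
    p=d['K']@(d['R']@np.array(X)+d['t']);return p[:2]/p[2]
def blob(m,minA=60):
    cs,_=cv2.findContours(m.astype(np.uint8),cv2.RETR_EXTERNAL,cv2.CHAIN_APPROX_NONE)
    return [c for c in cs if cv2.contourArea(c)>minA]
def plane(d,c,z): return np.array([ray(d,u,v,z) for u,v in c.reshape(-1,2)])
E
python3 - <<'E'
from h import *
np.set_printoptions(precision=4,suppress=True)
for n,near in(('top',{'saucer':(228,166),'coaster':(267,170),'seat':(186,167),'rest':(209,207)}),('scene',{'saucer':(326,296),'coaster':(276,281),'seat':(383,310),'rest':(360,260)})):
    d=get_image(n);hsv=cv2.cvtColor(d['img'],cv2.COLOR_RGB2HSV);H,S,V=[hsv[...,i].astype(int) for i in range(3)]
    M={'saucer':(V>150)&(S<60),'rest':(V>150)&(S<60),'coaster':(V>130)&(S>80),'seat':(S<60)&(V<140)&(V>40)}
    Z={'saucer':.019,'coaster':.012,'seat':.016,'rest':.0155}
    for k,p in near.items():
        for c in blob(M[k]):
            if cv2.pointPolygonTest(c,p,False)>0:
                r=cv2.minAreaRect((plane(d,c,Z[k])*1000).astype(np.float32));print(n,k,r)
d=get_image('top')
f=lambda x,y,z:ray(d,x/5+305,y/5+130,z)
print('cup',f(138,377,.062),'handletip',f(115,298,.05),'jug',f(380,140,.082),'spout',f(373,85,.08),'handle',f(400,255,.06))
print('tamper',f(592,132,.07),f(566,165,.014),'tumb',f(356,380,.066),'can',f(598,368,.094))
print('spoon',f(102,93,.011),f(208,264,.008),np.linalg.norm(f(102,93,.011)-f(208,264,.008)))
E
```

```text
top saucer ((594.5068969726562, 199.8385009765625), (111.86206817626953, 110.56271362304688), 1.8259156942367554)
top coaster ((516.9860229492188, 47.59228515625), (1202.1590576171875, 1674.2962646484375), 0.05667489394545555)
top seat ((591.6513671875, 318.20037841796875), (82.29158020019531, 85.62368774414062), 0.25198641419410706)
top rest ((476.18048095703125, 249.24700927734375), (62.76089859008789, 174.1194305419922), 0.2670186161994934)
scene saucer ((595.6781005859375, 201.37643432617188), (112.85039520263672, 111.54651641845703), 85.49474334716797)
scene coaster ((353.187744140625, -62.96875), (1558.024169921875, 1302.779541015625), 89.86750030517578)
scene seat ((595.6973876953125, 319.3496398925781), (84.17790222167969, 84.87105560302734), 16.348922729492188)
scene rest ((479.8075866699219, 250.69931030273438), (174.529296875, 66.76102447509766), 89.82646942138672)
cup [ 0.4731 -0.0921] handletip [ 0.5196 -0.0812] jug [ 0.6007 -0.2229] spout [ 0.6324 -0.2205] handle [ 0.5421 -0.2361]
tamper [ 0.6092 -0.3411] [ 0.6065 -0.3412] tumb [ 0.4712 -0.209 ] can [ 0.4727 -0.3315]
spoon [ 0.649  -0.0788] [ 0.5492 -0.1379] 0.1159486070078211
```

```bash
python3 -m pendant '[[[0.24,-0.26,0.12],[0,0,0.22],1],[[0.24,-0.26,0.12],[0,0,0.22],1],[[0.24,-0.26,0.12],[0,0,0.22],1],[[0.24,-0.26,0.12],[0,0,0.22],1]]'
python3 -m pendant '[[[0.24,-0.26,0.12],[0,0,0.22],1],[[0.24,-0.26,0.12],[0,0,0.22],1],[[0.24,-0.26,0.12],[0,0,0.22],1],[[0.24,-0.26,0.12],[0,0,0.22],1]]'
python3 -m pendant '[[[0.22,-0.26,0.12],[0,0,0.22],1],[[0.22,-0.26,0.12],[0,0,0.22],1],[[0.22,-0.26,0.12],[0,0,0.22],1],[[0.22,-0.26,0.12],[0,0,0.22],1],[[0.22,-0.26,0.12],[0,0,0.22],1]]'
python3 - <<'E'
from h import *
print(sense()['q'])
d=get_image('wrist');cv2.imwrite('pics/w1.png',d['img'][:,:,::-1]);print(d['R'],-d['R'].T@d['t'])
E
```

```text
time: 0.65
tcp_pos: [0.3026, 0.4665, 0.2923]
tcp_rot: [[-0.993, 0.121, 0.001], [0.121, 0.993, 0.0], [-0.001, 0.0, -1.0]]
ft_force: [0.2, 0.1, 0.1]
grip_width: 0.0854
grip_force: 0.0
time: 1.05
tcp_pos: [0.4225, 0.3363, 0.3525]
tcp_rot: [[-0.999, -0.051, 0.001], [-0.051, 0.999, 0.0], [-0.001, 0.0, -1.0]]
ft_force: [0.3, 1.4, 0.4]
grip_width: 0.0851
grip_force: 0.0
time: 1.55
tcp_pos: [0.5342, 0.205, 0.4132]
tcp_rot: [[-0.976, -0.217, 0.005], [-0.217, 0.976, -0.001], [-0.004, -0.002, -1.0]]
ft_force: [-0.4, -0.3, -0.4]
grip_width: 0.0856
grip_force: 0.0
[ 16.69358728   5.39592322  87.55654361  -0.10739061  86.80862203
 -85.85948936]
[[-0.21672518  0.97623177 -0.00131572]
 [ 0.93343988  0.20761958  0.29254759]
 [ 0.28586742  0.06217429 -0.95625006]] [0.4613085  0.18853042 0.55660276]
```

View pics/w1.png

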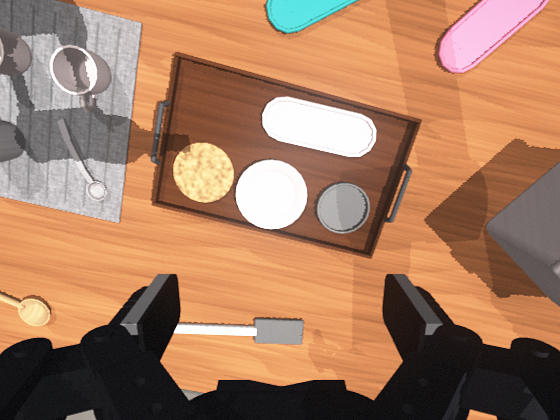

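The wrist view shows the coaster at (204,172), saucer (271,194), seat (343,208) and rest (319,126), all clearly. I'll measure these, then move over the mat.

```bash
python3 - <<'E'
from h import *
d=get_image('wrist');hsv=cv2.cvtColor(d['img'],cv2.COLOR_RGB2HSV);H,S,V=[hsv[...,i].astype(int) for i in range(3)]
M={'saucer':(V>150)&(S<70),'rest':(V>150)&(S<70),'coaster':(V>130)&(S>60),'seat':(S<70)&(V>60)}
Z={'saucer':.019,'coaster':.012,'seat':.016,'rest':.0155}
for k,p in {'saucer':(271,194),'coaster':(204,172),'seat':(343,208),'rest':(319,126)}.items():
    for c in blob(M[k]):
        if cv2.pointPolygonTest(c,p,False)>0:
            print(k,cv2.minAreaRect((plane(d,c,Z[k])*1000).astype(np.float32)))
E
python3 -m pendant '[[[0,-0.4,-0.02],[0,0,0],1],[[0,-0.4,-0.02],[0,0,0],1],[[0,-0.4,-0.02],[0,0,0],1],[[0,-0.4,-0.02],[0,0,0],1],[[0,-0.4,-0.02],[0,0,0],1]]'
python3 -m pendant '[[[0,-0.36,-0.02],[0,0,0],1],[[0,-0.36,-0.02],[0,0,0],1],[[0,-0.36,-0.02],[0,0,0],1],[[0,-0.36,-0.02],[0,0,0],1],[[0,-0.36,-0.02],[0,0,0],1]]'
python3 - <<'E'
from h import *
d=get_image('wrist');cv2.imwrite('pics/w2.png',d['img'][:,:,::-1]);np.savez('w2.npz',**d)
E
```

```text
saucer ((593.8092041015625, 200.71133422851562), (112.8432388305664, 114.6531753540039), 12.603954315185547)
coaster ((654.409912109375, 230.39691162109375), (685.3782348632812, 1039.277587890625), 12.622091293334961)
seat ((590.4492797851562, 318.42681884765625), (87.5594253540039, 85.15654754638672), 41.66686248779297)
rest ((475.82427978515625, 249.99093627929688), (177.13345336914062, 66.81261444091797), 89.90314483642578)
time: 2.15
tcp_pos: [0.5297, 0.0044, 0.3998]
tcp_rot: [[-0.976, -0.218, -0.003], [-0.218, 0.976, -0.002], [0.003, -0.002, -1.0]]
ft_force: [-1.1, 1.0, 0.4]
grip_width: 0.0851
grip_force: 0.0
time: 2.65
tcp_pos: [0.5306, -0.173, 0.3898]
tcp_rot: [[-0.975, -0.22, -0.002], [-0.22, 0.975, 0.0], [0.002, 0.001, -1.0]]
ft_force: [0.7, 0.3, -0.3]
grip_width: 0.0857
grip_force: 0.0
```

View pics/w2.png

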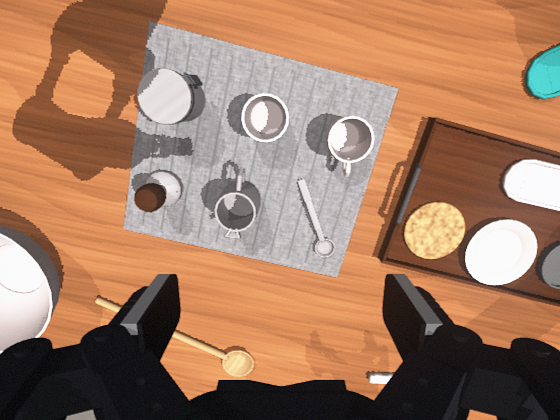

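The wrist view of the mat shows the cup rim at (350,139) with handle tip (348,172), the jug rim (236,211) with spout (233,235) and handle (239,178). The tamper knob is at (150,197), and the spoon runs from bowl (324,247) to end (302,180).

```bash
python3 - <<'E'
from h import *
np.set_printoptions(precision=4,suppress=True)
d=dict(np.load('w2.npz'))
img=d['img'];g=cv2.cvtColor(img,cv2.COLOR_RGB2GRAY)
# coaster: HSV yellow mask without walnut/table via ROI
hsv=cv2.cvtColor(img,cv2.COLOR_RGB2HSV);V=hsv[...,2].copy();m=np.zeros(V.shape,bool);m[192:268,398:470]=True
m&=(V>140)&(hsv[...,0]>14)
for c in blob(m,300): print('coaster',cv2.minAreaRect((plane(d,c,.012)*1000).astype(np.float32)))
# Rim circles by Hough on upscaled crops
for k,(u,v),z,R in(('cup',(350,139),.062,.031),('jug',(236,211),.082,.028),('tumb',(265,118),.066,.031),('can',(165,97),.094,.0325)):
    s=6;w=36;cr=cv2.resize(g[v-w:v+w,u-w:u+w],None,fx=s,fy=s,interpolation=cv2.INTER_CUBIC)
    C=-d['R'].T@d['t'];r=d['K'][0,0]*R/(C[2]-z)*s
    h=cv2.HoughCircles(cv2.medianBlur(cr,5),cv2.HOUGH_GRADIENT,1,500,param1=100,param2=10,minRadius=int(r*.93),maxRadius=int(r*1.08))[0,0]
    p=h[:2]/s+[u-w,v-w]; print(k,p,h[2]/r,ray(d,*p,z))
print('cup handle',ray(d,348.5,172,.05),'jug handle',ray(d,239,178,.065),'spout',ray(d,233,235,.08))
print('tamper knob',ray(d,150,197,.07),'foot',ray(d,163,189,.018))
m=np.zeros(g.shape,bool);m[172:262,292:338]=True
m&=g>175
for c in blob(m,60):
    P=plane(d,c,.012);r=cv2.minAreaRect((P*1000).astype(np.float32));print('spoon',r)
E
```

```text
coaster ((584.2706298828125, 88.82984161376953), (94.99043273925781, 93.6158218383789), 60.594879150390625)
cup [350.0833 140.5833] 0.988576191009417 [ 0.4759 -0.091 ]
jug [234.9167 213.5833] 0.9853371184508161 [ 0.6031 -0.221 ]
tumb [265.9167 117.4167] 1.0750959826178732 [ 0.4713 -0.2066]
can [163.4167  95.0833] 1.0095508352056681 [ 0.4723 -0.3308]
cup handle [ 0.5185 -0.0787] jug handle [ 0.5574 -0.2259] spout [ 0.6349 -0.218 ]
tamper knob [ 0.6091 -0.3399] foot [ 0.6092 -0.3389]
spoon ((605.1968994140625, -100.83879852294922), (147.2210693359375, 73.56979370117188), 13.205405235290527)
```

```bash
python3 -m pendant '[[[-0.112,0.163,-0.4],[0,0,0.04],1],[[-0.112,0.163,-0.4],[0,0,0.04],1],[[-0.112,0.163,-0.4],[0,0,0.04],1],[[-0.112,0.163,-0.4],[0,0,0.04],1],[[-0.112,0.163,-0.4],[0,0,0.04],1]]'
python3 - <<'E'
from h import *
np.set_printoptions(precision=4,suppress=True)
s=sense();print(s['tcp_pos'],s['tcp_rot'][:,1])
d=get_image('wrist');cv2.imwrite('pics/w3.png',d['img'][:,:,::-1])
E
```

```text
time: 3.2
tcp_pos: [0.4702, -0.0851, 0.1865]
tcp_rot: [[-0.966, -0.257, -0.009], [-0.257, 0.966, 0.004], [0.007, 0.006, -1.0]]
ft_force: [-0.7, 0.6, -0.3]
grip_width: 0.0854
grip_force: 0.0
[ 0.4702 -0.0851  0.1865] [-0.2567  0.9665  0.0062]
```

View pics/w3.png

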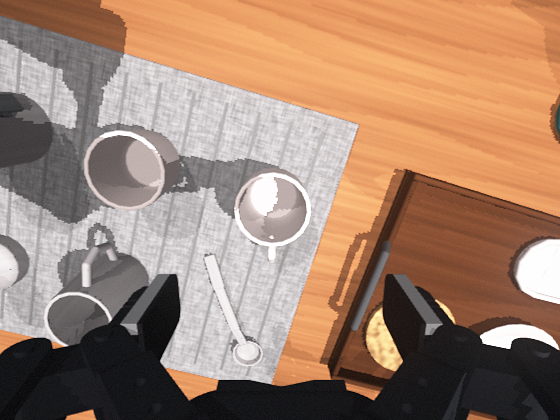

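The cup rim is at (272,210) with the handle straight down at (272,256), so the gripper is aligned across its x axis. I'll refine its position with the settled pose.

```bash
python3 - <<'E'
from h import *
np.set_printoptions(precision=4,suppress=True)
d=get_image('wrist');s=sense();print(s['tcp_pos'])
g=cv2.cvtColor(d['img'],cv2.COLOR_RGB2GRAY)
u,v,w,sc=272,210,60,4
cr=cv2.resize(g[v-w:v+w,u-w:u+w],None,fx=sc,fy=sc,interpolation=cv2.INTER_CUBIC)
h=cv2.HoughCircles(cv2.medianBlur(cr,5),cv2.HOUGH_GRADIENT,1,500,param1=100,param2=10,minRadius=34*sc,maxRadius=40*sc)[0,0]
p=h[:2]/sc+[u-w,v-w];print(p,h[2]/sc,ray(d,*p,.062),ray(d,272,210,.062))
# spoon
m=np.zeros(g.shape,bool);m[245:370,200:268]=True
for c in blob(m&(g>190),150):
    print('spoon',cv2.minAreaRect((plane(d,c,.012)*1000).astype(np.float32)))
print('bowl',ray(d,247,353,.010),'end',ray(d,209.5,255,.008))
E
```

```text
[ 0.4705 -0.0857  0.1871]
[272.625 213.375] 36.275 [ 0.4735 -0.0888] [ 0.4709 -0.09  ]
spoon ((575.5689086914062, -81.93411254882812), (110.39400482177734, 27.790918350219727), 1.669708251953125)
spoon ((561.8018188476562, -110.0966796875), (27.00942039489746, 74.46541595458984), 89.63070678710938)
spoon ((599.7676391601562, -97.46903991699219), (145.6593475341797, 71.26972198486328), 11.149609565734863)
bowl [ 0.647  -0.0734] end [ 0.5462 -0.1356]
```

```bash
python3 -m pendant '[[[0.005,-0.009,-0.1],[0,0,0],1],[[0.005,-0.009,-0.17],[0,0,0],1],[[0.005,-0.009,-0.23],[0,0,0],1],[[0.005,-0.009,-0.29],[0,0,0],1],[[0.005,-0.009,-0.338],[0,0,0],1]]'
python3 -m pendant '[[[0,0,0],[0,0,0],0],[[0,0,0],[0,0,0],-0.5],[[0,0,0],[0,0,0],-1],[[0,0,0],[0,0,0],-1],[[0,0,0],[0,0,0],-1]]'
python3 -m pendant '[[[0,0,0],[0,0,0],-1],[[0,0,0],[0,0,0],-1],[[0,0,0],[0,0,0],-1],[[0,0,0],[0,0,0],-1],[[0,0,0],[0,0,0],-1]]'
```

```text
time: 3.8
tcp_pos: [0.4798, -0.0942, 0.0226]
tcp_rot: [[-0.967, -0.254, 0.003], [-0.254, 0.967, -0.0], [-0.003, -0.001, -1.0]]
ft_force: [-0.2, 0.2, 0.8]
grip_width: 0.0852
grip_force: 0.0
time: 4.3
tcp_pos: [0.4788, -0.0951, 0.0236]
tcp_rot: [[-0.967, -0.253, 0.003], [-0.253, 0.967, -0.001], [-0.003, -0.002, -1.0]]
ft_force: [-0.3, 0.3, 2.1]
grip_width: 0.0594
grip_force: 64.9
time: 4.8
tcp_pos: [0.4789, -0.0951, 0.0236]
tcp_rot: [[-0.967, -0.253, 0.003], [-0.253, 0.967, -0.001], [-0.002, -0.001, -1.0]]
ft_force: [-1.1, 1.2, 6.5]
grip_width: 0.059
grip_force: 65.5
```

```bash
python3 -m pendant '[[[0,0,0.04],[0,0,0],-1],[[0,0,0.1],[0,0,0],-1],[[0,0,0.17],[0,0,0],-1],[[0,0,0.2],[0,0,0],-1],[[0,0,0.2],[0,0,0],-1]]'
python3 -m pendant '[[[0.05,0.08,0],[0,0,0],-1],[[0.11,0.16,0],[0,0,0],-1],[[0.16,0.24,0],[0,0,0],-1],[[0.2,0.32,0],[0,0,0],-1],[[0.2,0.38,0],[0,0,0],-1]]'
python3 -m pendant '[[[0.03,0.08,0],[0,0,0],-1],[[0.034,0.14,0],[0,0,0],-1],[[0.034,0.19,0],[0,0,0],-1],[[0.034,0.21,0],[0,0,0],-1],[[0.034,0.21,0],[0,0,0],-1]]'
python3 - <<'E'
from h import *
s=sense();print(s['tcp_pos'],s['ft_force'],s['grip_width'])
d=get_image('wrist');cv2.imwrite('pics/w4.png',d['img'][:,:,::-1]);
E
```

```text
time: 5.3
tcp_pos: [0.4796, -0.0955, 0.1248]
tcp_rot: [[-0.967, -0.253, 0.006], [-0.253, 0.967, -0.002], [-0.005, -0.003, -1.0]]
ft_force: [0.3, -0.2, -1.7]
grip_width: 0.0596
grip_force: 65.5
time: 5.8
tcp_pos: [0.5791, 0.0975, 0.1206]
tcp_rot: [[-0.967, -0.254, 0.001], [-0.254, 0.967, 0.0], [-0.001, 0.0, -1.0]]
ft_force: [0.8, -0.7, -2.3]
grip_width: 0.0593
grip_force: 65.5
time: 6.3
tcp_pos: [0.5932, 0.2008, 0.1204]
tcp_rot: [[-0.967, -0.255, -0.003], [-0.255, 0.967, -0.001], [0.003, -0.0, -1.0]]
ft_force: [-0.2, -0.1, -2.0]
grip_width: 0.0593
grip_force: 65.5
[0.59316613 0.20084957 0.12039429] [-0.21389566 -0.14586973 -1.95685242] 0.059319552748465884
```

View pics/w4.png

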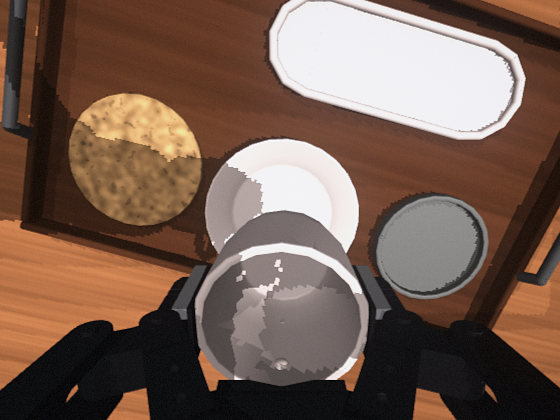

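The cup is in hand with its rim centre at about (281,316). The coaster is at (135,160), the seat (432,246), the rest (397,67), and the saucer's left and right edges at 206 and 358.

```bash
python3 - <<'E'
from h import *
np.set_printoptions(precision=4,suppress=True)
d=get_image('wrist');print(sense()['tcp_pos'])
for v in(312,316,320):print('cup',ray(d,281,v,.159))
print('top/bottom rim',ray(d,281,243,.159),'L/R',ray(d,194.5,316,.159),ray(d,368.5,316,.159))
hsv=cv2.cvtColor(d['img'],cv2.COLOR_RGB2HSV)
for k,z,R in(('saucer',.019,.057),('seat',.016,.043),('coaster',.012,.048)):
  X={'saucer':(.594,.2005),'seat':(.591,.3185),'coaster':(.584,.0885)}[k]
  a=np.linspace(0,2*np.pi,13)[:-1]
  print(k,proj(d,[*X,z]),[tuple(proj(d,[X[0]+R*np.cos(t),X[1]+R*np.sin(t),z]).round().astype(int)) for t in(0,np.pi/2,np.pi,-np.pi/2)])
print('seat',ray(d,432.5,246,.016),'coaster',ray(d,135,160,.012),'rest',ray(d,397,68,.0155))
print('saucer L,R,top',ray(d,206,212,.019),ray(d,358,212,.019),ray(d,281,139,.019))
E
```

```text
[0.5937 0.1991 0.1211]
cup [0.5869 0.1976]
cup [0.5885 0.198 ]
cup [0.59   0.1984]
top/bottom rim [0.5622 0.1911] L/R [0.5961 0.1688] [0.5807 0.2274]
saucer [282.4981 215.8358] [(np.int64(264), np.int64(283)), (np.int64(356), np.int64(234)), (np.int64(303), np.int64(140)), (np.int64(207), np.int64(197))]
seat [431.6635 248.3143] [(np.int64(412), np.int64(296)), (np.int64(483), np.int64(261)), (np.int64(454), np.int64(196)), (np.int64(379), np.int64(235))]
coaster [137.1564 162.9559] [(np.int64(128), np.int64(224)), (np.int64(202), np.int64(179)), (np.int64(147), np.int64(96)), (np.int64(70), np.int64(146))]
seat [0.589  0.3184] coaster [0.5823 0.0867] rest [0.4763 0.2483]
saucer L,R,top [0.6055 0.1452] [0.577  0.2536] [0.5404 0.1853]
```

```bash
python3 -m pendant '[[[0.004,0.002,-0.06],[0,0,0],-1],[[0.004,0.002,-0.12],[0,0,0],-1],[[0.004,0.002,-0.155],[0,0,0],-1],[[0.004,0.002,-0.172],[0,0,0],-1],[[0.004,0.002,-0.172],[0,0,0],-1]]'
python3 -m pendant '[[[0,0,-0.002],[0,0,0],-1],[[0,0,-0.004],[0,0,0],-1],[[0,0,-0.004],[0,0,0],-1]]'
```

```text
time: 6.9
tcp_pos: [0.5955, 0.2001, 0.0349]
tcp_rot: [[-0.968, -0.252, -0.003], [-0.252, 0.968, -0.001], [0.003, -0.0, -1.0]]
ft_force: [-0.6, 0.1, -1.6]
grip_width: 0.059
grip_force: 65.5
time: 7.2
tcp_pos: [0.5975, 0.2015, 0.0356]
tcp_rot: [[-0.967, -0.253, 0.002], [-0.253, 0.967, 0.001], [-0.002, -0.0, -1.0]]
ft_force: [-0.1, 0.9, -2.3]
grip_width: 0.059
grip_force: 65.5
```

```bash
python3 -c "
from bench import sense
s=sense();print(s['tcp_pos'],s['ft_force'])"; python3 -m pendant '[[[0,0,-0.002],[0,0,0],-1],[[0,0,-0.002],[0,0,0],-1]]'
```

```text
[0.59754943 0.20152665 0.03557117] [-0.13623434  0.85414083 -2.2902565 ]
time: 7.4
tcp_pos: [0.5967, 0.2014, 0.0337]
tcp_rot: [[-0.967, -0.253, 0.001], [-0.253, 0.967, 0.0], [-0.001, -0.0, -1.0]]
ft_force: [-0.3, 0.0, -2.0]
grip_width: 0.0593
grip_force: 65.5
```

```bash
for i in 1 2; do python3 -m pendant '[[[0,0,-0.002],[0,0,0],-1],[[0,0,-0.002],[0,0,0],-1]]' | grep -E 'pos|ft'; done; python3 -m pendant '[[[0,0,-0.002],[0,0,0],-1],[[0,0,-0.002],[0,0,0],-1]]' | grep -E 'pos|ft'
```

```text
tcp_pos: [0.5964, 0.2012, 0.0322]
ft_force: [-0.3, 0.4, -1.6]
tcp_pos: [0.5963, 0.2012, 0.031]
ft_force: [-0.4, -0.2, -2.0]
tcp_pos: [0.5966, 0.2013, 0.0307]
ft_force: [-1.1, -0.8, 1.8]
```

Contact felt at TCP 0.0307, as predicted. Releasing and backing off.

```bash
python3 -m pendant '[[[0,0,0],[0,0,0],0.6],[[0,0,0],[0,0,0],0.9],[[0,0,0],[0,0,0],1],[[0,0,0],[0,0,0],1],[[0,0,0],[0,0,0],1]]'
python3 -m pendant '[[[0,0,0.06],[0,0,0],1],[[0,0,0.14],[0,0,0],1],[[0,0,0.2],[0,0,0],1],[[0,0,0.28],[0,0,0],1],[[0,0,0.36],[0,0,0],1]]'
python3 -m pendant '[[[0,0,0],[0,0,0],1],[[-0.1,0,0.04],[0,0,0],1],[[-0.14,0,0.1],[0,0,0],1],[[-0.14,0,0.1],[0,0,0],1],[[-0.14,0,0.1],[0,0,0],1]]'
python3 - <<'E'
from h import *
print(sense()['tcp_pos'])
d=get_image('wrist');cv2.imwrite('pics/w5.png',d['img'][:,:,::-1]);np.savez('w5.npz',**d)
E
```

```text
time: 8.5
tcp_pos: [0.5966, 0.2012, 0.0303]
tcp_rot: [[-0.967, -0.253, 0.0], [-0.253, 0.967, 0.0], [-0.0, 0.0, -1.0]]
ft_force: [-0.2, 0.7, -0.5]
grip_width: 0.0853
grip_force: 0.0
time: 9.0
tcp_pos: [0.596, 0.2011, 0.2113]
tcp_rot: [[-0.967, -0.253, -0.001], [-0.253, 0.967, -0.0], [0.001, 0.0, -1.0]]
ft_force: [0.8, -0.9, -1.0]
grip_width: 0.085
grip_force: 0.0
time: 9.5
tcp_pos: [0.5268, 0.2014, 0.2609]
tcp_rot: [[-0.967, -0.254, 0.002], [-0.254, 0.967, 0.0], [-0.002, -0.0, -1.0]]
ft_force: [0.2, -0.5, 0.3]
grip_width: 0.0855
grip_force: 0.0
[0.52678301 0.20141907 0.2608967 ]
```

View pics/w5.png

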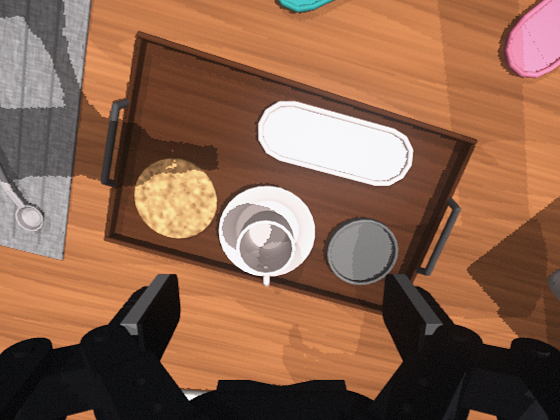

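The cup stands on the saucer, its rim centred at about (266,246), with the saucer outline spanning 219–315 by 186–277. I'll check the offset numerically, along with the coaster and seat.

```bash
python3 - <<'E'
from h import *
np.set_printoptions(precision=4,suppress=True)
d=dict(np.load('w5.npz'))
print('cup',ray(d,266.5,246,.069),'saucer',ray(d,267,231,.019),'expect cup px if centred',proj(d,[*ray(d,267,231,.019),.069]))
print('coaster',ray(d,176,198.5,.012),'seat',ray(d,362.5,251,.016),'rest',ray(d,335,143,.0155))
hsv=cv2.cvtColor(d['img'],cv2.COLOR_RGB2HSV);V=hsv[...,2];S=hsv[...,1]
m=np.zeros(V.shape,bool);m[150:245,125:225]=True
for c in blob(m&(V>125)&(hsv[...,0]>12),800):print('coaster',cv2.minAreaRect((plane(d,c,.012)*1000).astype(np.float32)))
for c in blob((S<70)&(V>60),800):
    r=cv2.minAreaRect((plane(d,c,.016)*1000).astype(np.float32))
    if 75<min(r[1])<125 or 60<min(r[1])<70:print(r)
s=cv2.resize(d['img'][175:295,205:325],None,fx=5,fy=5,interpolation=cv2.INTER_CUBIC);cv2.imwrite('pics/c5.png',s[:,:,::-1])
E
```

```text
cup [0.5906 0.2021] saucer [0.5923 0.2011] expect cup px if centred [265.1518 247.1894]
coaster [0.5826 0.0891] seat [0.589  0.3191] rest [0.4747 0.2489]
coaster ((584.3607177734375, 88.56846618652344), (95.652099609375, 95.12081146240234), 80.46627044677734)
((590.340087890625, 319.100830078125), (86.80349731445312, 85.01274871826172), 16.85701560974121)
((595.3131103515625, 201.06353759765625), (114.65229034423828, 114.4537353515625), 55.86109161376953)
((475.8831787109375, 250.0306854248047), (176.9427490234375, 66.43450927734375), 89.90818786621094)
((547.1417236328125, -71.07008361816406), (86.09101104736328, 289.7099304199219), 88.7772445678711)
```

View pics/c5.png

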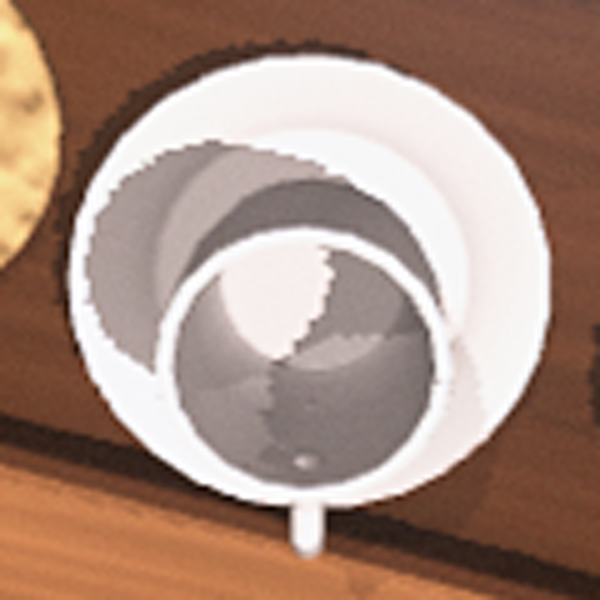

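The cup is within about 1 mm of the saucer centre. Next is the jug.

```bash
python3 -m pendant '[[[0.02,-0.1,0],[0,0,-0.13],1],[[0.03,-0.2,0],[0,0,-0.13],1],[[0.04,-0.3,0],[0,0,-0.13],1],[[0.05,-0.4,0],[0,0,-0.13],1],[[0.05,-0.48,0],[0,0,-0.13],1]]'
python3 -m pendant '[[[0,-0.1,0],[0,0,0],1],[[-0.01,-0.2,-0.04],[0,0,0],1],[[-0.02,-0.3,-0.04],[0,0,0],1],[[-0.02,-0.36,-0.04],[0,0,0],1],[[-0.02,-0.36,-0.04],[0,0,0],1]]'
python3 - <<'E'
from h import *
np.set_printoptions(precision=4,suppress=True)
d=get_image('wrist');s=sense();print(s['tcp_pos'],s['tcp_rot'][:,1]);np.savez('w6.npz',**d)
g=cv2.cvtColor(d['img'],cv2.COLOR_RGB2GRAY);C=-d['R'].T@d['t']
u,v=proj(d,[.602,-.222,.082]).astype(int);r=d['K'][0,0]*.028/(C[2]-.082);w=int(r*1.7);sc=4;print(u,v,r)
cr=cv2.resize(g[v-w:v+w,u-w:u+w],None,fx=sc,fy=sc,interpolation=cv2.INTER_CUBIC)
h=cv2.HoughCircles(cv2.medianBlur(cr,5),cv2.HOUGH_GRADIENT,1,500,param1=100,param2=10,minRadius=int(r*.9*sc),maxRadius=int(r*1.1*sc))[0,0]
p=h[:2]/sc+[u-w,v-w];print(p,h[2]/sc,ray(d,*p,.082))
cv2.imwrite('pics/w6.png',d['img'][:,:,::-1])
E
```

```text
time: 10.05
tcp_pos: [0.5517, -0.0417, 0.2586]
tcp_rot: [[-0.988, -0.152, -0.002], [-0.152, 0.988, -0.0], [0.002, -0.0, -1.0]]
ft_force: [0.3, 0.5, 0.2]
grip_width: 0.0855
grip_force: 0.0
time: 10.55
tcp_pos: [0.5408, -0.2237, 0.2381]
tcp_rot: [[-0.989, -0.148, -0.002], [-0.148, 0.989, -0.001], [0.002, -0.001, -1.0]]
ft_force: [0.4, 0.2, 0.6]
grip_width: 0.0854
grip_force: 0.0
[ 0.5409 -0.2213  0.2382] [-0.1489  0.9889  0.0014]
273 260 32.38527542547314
[274.875 262.625] 30.975 [ 0.6045 -0.2206]
```

View pics/w6.png

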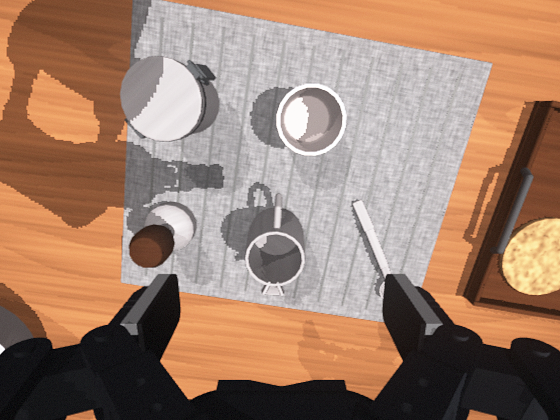

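The jug rim is at (274,259), its handle at (278,200) and its spout at (272,292), all in line with the tool. Grasping.

```bash
python3 -m pendant '[[[0.08,0.001,-0.06],[0,0,-0.02],1],[[0.122,0.001,-0.12],[0,0,-0.02],1],[[0.122,0.001,-0.19],[0,0,-0.02],1],[[0.122,0.001,-0.22],[0,0,-0.02],1],[[0.122,0.001,-0.22],[0,0,-0.02],1]]'
python3 -m pendant '[[[0,0,-0.06],[0,0,0],1],[[0,0,-0.12],[0,0,0],1],[[0,0,-0.17],[0,0,0],1],[[0,0,-0.205],[0,0,0],1],[[0,0,-0.205],[0,0,0],1]]'
python3 -m pendant '[[[0,0,0],[0,0,0],0],[[0,0,0],[0,0,0],-0.5],[[0,0,0],[0,0,0],-1],[[0,0,0],[0,0,0],-1],[[0,0,0],[0,0,0],-1]]'
python3 -m pendant '[[[0,0,0],[0,0,0],-1],[[0,0,0],[0,0,0],-1],[[0,0,0],[0,0,0],-1]]'
```

```text
time: 11.1
tcp_pos: [0.5997, -0.216, 0.126]
tcp_rot: [[-0.99, -0.139, -0.008], [-0.139, 0.99, 0.004], [0.007, 0.005, -1.0]]
ft_force: [-0.2, 0.0, 0.2]
grip_width: 0.0853
grip_force: 0.0
time: 11.6
tcp_pos: [0.601, -0.2175, 0.0263]
tcp_rot: [[-0.99, -0.138, -0.003], [-0.138, 0.99, 0.002], [0.003, 0.002, -1.0]]
ft_force: [0.3, 0.1, 0.7]
grip_width: 0.0854
grip_force: 0.0
time: 12.1
tcp_pos: [0.6051, -0.2194, 0.0308]
tcp_rot: [[-0.99, -0.138, 0.005], [-0.138, 0.99, -0.002], [-0.005, -0.003, -1.0]]
ft_force: [0.4, -1.0, 6.3]
grip_width: 0.057
grip_force: 65.2
time: 12.4
tcp_pos: [0.6051, -0.2194, 0.0309]
tcp_rot: [[-0.99, -0.138, 0.005], [-0.138, 0.99, -0.002], [-0.005, -0.003, -1.0]]
ft_force: [0.2, -1.0, 6.2]
grip_width: 0.0567
grip_force: 65.2
```

```bash
python3 -m pendant '[[[0,0,0.03],[0,0,0],-1],[[0,0,0.06],[0,0,0],-1],[[0,0,0.1],[0,0,0],-1],[[0,0,0.16],[0,0,0],-1],[[0,0,0.2],[0,0,0],-1]]'
python3 -m pendant '[[[0,0,0],[0,0,0],-1],[[0,0,0],[0,0,0],-1]]'
python3 - <<'E'
from h import *
d=get_image('wrist')
e=get_image('scene')
a=np.hstack([d['img'][150:400,120:440],cv2.resize(e['img'][130:300,70:240],(250,250),interpolation=cv2.INTER_CUBIC)]);cv2.imwrite('pics/w7.png',a[:,:,::-1]);np.savez('w7.npz',**d)
E
```

```text
time: 12.9
tcp_pos: [0.6033, -0.2186, 0.1308]
tcp_rot: [[-0.99, -0.138, 0.002], [-0.138, 0.99, -0.001], [-0.002, -0.001, -1.0]]
ft_force: [0.4, -0.8, -0.7]
grip_width: 0.0572
grip_force: 64.3
time: 13.1
tcp_pos: [0.6026, -0.2183, 0.1286]
tcp_rot: [[-0.99, -0.138, 0.001], [-0.138, 0.99, -0.0], [-0.001, -0.001, -1.0]]
ft_force: [-1.3, -0.3, -2.3]
grip_width: 0.057
grip_force: 64.3
```

View pics/w7.png

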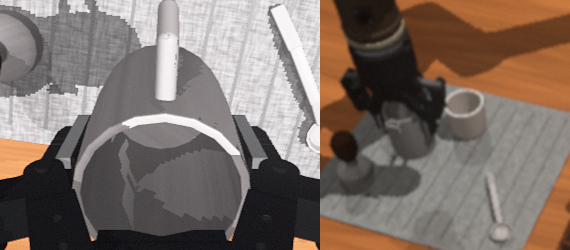

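The jug is held upright, with its near rim edge at full-image (280,265). I'll compute the offset to the coaster.

```bash
python3 - <<'E'
from h import *
d=dict(np.load('w7.npz'));s=sense();print(s['tcp_pos'])
for z in(.176,.179,.182):
  c=ray(d,280,265,z)+.028*np.array([.99,.138]);print('jug centre',c,'minus tcp',c-s['tcp_pos'][:2],'norm move',(np.array([.584,.0887])-c)/.5)
E
python3 -m pendant '[[[-0.01,0.1,0],[0,0,0],-1],[[-0.02,0.2,0],[0,0,0],-1],[[-0.03,0.29,0],[0,0,0],-1],[[-0.035,0.38,0],[0,0,0],-1],[[-0.035,0.44,0],[0,0,0],-1]]'
```

```text
[ 0.6011586  -0.2177185   0.12629139]
jug centre [ 0.60168292 -0.21920922] minus tcp [ 0.00052432 -0.00149072] norm move [-0.03536585  0.61581845]
jug centre [ 0.60028692 -0.21939171] minus tcp [-0.00087169 -0.00167321] norm move [-0.03257383  0.61618342]
jug centre [ 0.59889091 -0.21957419] minus tcp [-0.00226769 -0.00185569] norm move [-0.02978181  0.61654838]
time: 13.7
tcp_pos: [0.5825, 0.0047, 0.1256]
tcp_rot: [[-0.99, -0.139, -0.005], [-0.139, 0.99, 0.001], [0.004, 0.002, -1.0]]
ft_force: [0.9, 0.3, -1.7]
grip_width: 0.057
grip_force: 64.6
```

```bash
python3 -m pendant '[[[0.002,0.09,0],[0,0,0],-1],[[0.002,0.15,0],[0,0,0],-1],[[0.002,0.174,0],[0,0,0],-1],[[0.002,0.174,-0.03],[0,0,0],-1],[[0.002,0.174,-0.06],[0,0,0],-1]]'
python3 -m pendant '[[[0,0,-0.04],[0,0,0],-1],[[0,0,-0.07],[0,0,0],-1],[[0,0,-0.09],[0,0,0],-1],[[0,0,-0.1],[0,0,0],-1],[[0,0,-0.1],[0,0,0],-1]]'
python3 -m pendant '[[[0,0,0],[0,0,0],-1],[[0,0,0],[0,0,0],-1]]'
```

```text
time: 14.2
tcp_pos: [0.5856, 0.0879, 0.0961]
tcp_rot: [[-0.99, -0.138, -0.001], [-0.138, 0.99, -0.001], [0.001, -0.001, -1.0]]
ft_force: [0.9, -0.1, -1.9]
grip_width: 0.0568
grip_force: 64.5
time: 14.7
tcp_pos: [0.5854, 0.0881, 0.0467]
tcp_rot: [[-0.991, -0.137, -0.002], [-0.137, 0.991, -0.0], [0.002, 0.0, -1.0]]
ft_force: [-0.2, -0.1, -1.9]
grip_width: 0.0572
grip_force: 64.5
time: 14.9
tcp_pos: [0.587, 0.0888, 0.0488]
tcp_rot: [[-0.99, -0.138, 0.002], [-0.138, 0.99, 0.0], [-0.002, -0.0, -1.0]]
ft_force: [-0.3, 0.7, -1.5]
grip_width: 0.0569
grip_force: 64.5
```

```bash
python3 -m pendant '[[[-0.004,0.002,-0.004],[0,0,0],-1],[[-0.004,0.002,-0.008],[0,0,0],-1],[[-0.004,0.002,-0.012],[0,0,0],-1],[[-0.004,0.002,-0.012],[0,0,0],-1]]' | grep -E 'pos|ft'
for i in 1 2 3; do python3 -m pendant '[[[0,0,-0.002],[0,0,0],-1],[[0,0,-0.002],[0,0,0],-1]]' | grep -E 'pos|ft'; done
```

```text
tcp_pos: [0.5837, 0.0898, 0.0415]
ft_force: [-0.5, -0.5, -1.0]
tcp_pos: [0.584, 0.0897, 0.0406]
ft_force: [0.0, -0.8, -1.0]
tcp_pos: [0.584, 0.0897, 0.0396]
ft_force: [-0.8, -0.9, -0.4]
tcp_pos: [0.5842, 0.0897, 0.039]
ft_force: [-0.2, -0.4, 0.4]
```

```bash
python3 -m pendant '[[[0,0,-0.002],[0,0,0],-1],[[0,0,-0.002],[0,0,0],-1]]' | grep -E 'pos|ft'
python3 -m pendant '[[[0,0,0],[0,0,0],0.6],[[0,0,0],[0,0,0],0.9],[[0,0,0],[0,0,0],1],[[0,0,0],[0,0,0],1],[[0,0,0],[0,0,0],1]]'| grep -E 'pos|ft|wid'
python3 -m pendant '[[[0,0,0.06],[0,0,0],1],[[0,0,0.14],[0,0,0],1],[[0,0,0.2],[0,0,0],1],[[0,0,0.28],[0,0,0],1],[[0,0,0.36],[0,0,0],1]]'| grep -E 'pos|ft'
python3 -m pendant '[[[0,0,0],[0,0,0],1],[[-0.08,0,0.04],[0,0,0],1],[[-0.1,0,0.06],[0,0,0],1],[[-0.1,0,0.06],[0,0,0],1],[[-0.1,0,0.06],[0,0,0],1]]'| grep -E 'pos|ft'
python3 - <<'E'
from h import *
print(sense()['tcp_pos'])
d=get_image('wrist');np.savez('w8.npz',**d)
X=(.584,.0887)
u,v=proj(d,[*X,.05]).astype(int);y0,x0=max(v-75,0),max(u-90,0)
c=cv2.resize(d['img'][y0:v+75,x0:u+90],None,fx=4,fy=4,interpolation=cv2.INTER_CUBIC);print('crop origin',x0,y0)
print('expected rim px',proj(d,[*X,.090]),'coaster px',proj(d,[*X,.012]),'foot',proj(d,[*X,.012]))
cv2.imwrite('pics/w8.png',c[:,:,::-1])
E
```

```text
tcp_pos: [0.5842, 0.0897, 0.0389]
ft_force: [-2.2, -0.1, 5.5]
tcp_pos: [0.584, 0.0897, 0.0377]
ft_force: [0.2, 0.7, -0.4]
grip_width: 0.0854
tcp_pos: [0.5835, 0.0897, 0.2188]
ft_force: [0.4, 0.6, -0.1]
tcp_pos: [0.5347, 0.0898, 0.248]
ft_force: [-0.0, 0.2, -0.6]
[0.53473858 0.08977783 0.2479931 ]
crop origin 184 156
expected rim px [273.20869005 246.48153953] coaster px [274.66327302 220.75051896] foot [274.66327302 220.75051896]
```

View pics/w8.png

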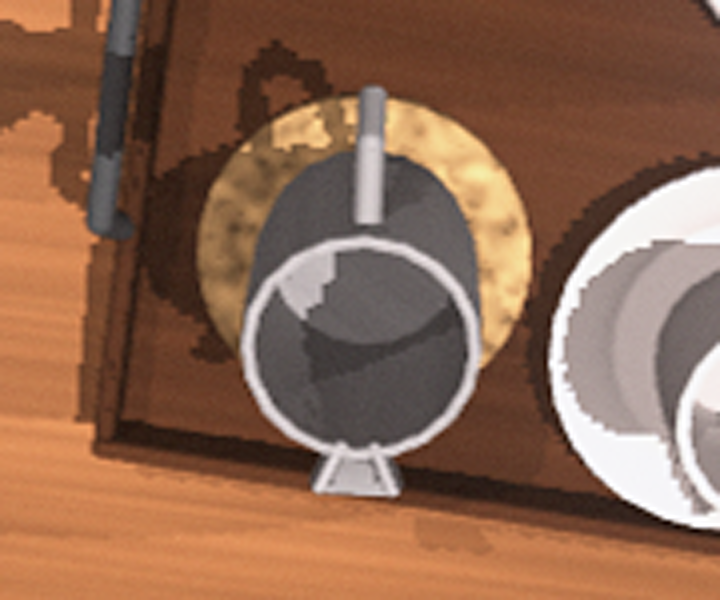

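The jug is upright on the coaster: rim centre at about (274.4,242.3), coaster centre column 275 and coaster far edge at row 179.8.

```bash
python3 - <<'E'
from h import *
d=dict(np.load('w8.npz'))
t=d['R'].T@np.array([0,-1,0]);t[2]=0;t/=np.linalg.norm(t)
print('rim',ray(d,274.4,242.3,.090),'coaster by far edge',ray(d,275.1,179.8,.012)-t[:2]*.048)
print('foot-edge: ',ray(d,184+365/4,156+150/4,.055))
E
python3 -m pendant '[[[0.02,-0.1,0],[0,0,0],1],[[0.03,-0.2,0],[0,0,0],1],[[0.04,-0.3,0],[0,0,0],1],[[0.05,-0.38,0],[0,0,0],1],[[0.05,-0.46,0],[0,0,0],1]]'|grep pos
python3 -m pendant '[[[0,-0.1,0],[0,0,0],0.4],[[0,-0.2,0],[0,0,0],0.4],[[0,-0.3,0],[0,0,0],0.4],[[0,-0.39,0],[0,0,0],0.4],[[0,-0.39,0],[0,0,0],0.4]]'|grep -E 'pos|wid'
python3 - <<'E'
from h import *
d=get_image('wrist');s=sense();print(s['tcp_pos'],s['tcp_rot'][:,1])
hsv=cv2.cvtColor(d['img'],cv2.COLOR_RGB2HSV)
p=proj(d,[.608,-.34,.07]);print(p)
m=(hsv[...,2]<110)&(hsv[...,1]>100)&(hsv[...,0]<15)
for c in blob(m,200):
    (u,v),r=cv2.minEnclosingCircle(c);print(u,v,r,ray(d,u,v,.070))
np.savez('w9.npz',**d)
E
```

```text
rim [0.57969767 0.08925182] coaster by far edge [0.58414173 0.08946375]
foot-edge:  [0.54174548 0.08442594]
tcp_pos: [0.5599, -0.1427, 0.2469]
tcp_pos: [0.5586, -0.3419, 0.2465]
grip_width: 0.0598
[ 0.5586674  -0.33867896  0.24624173] [-1.33155150e-01  9.91095140e-01  3.59450714e-04]
[277.37956838 240.39595137]
278.10638427734375 243.88829040527344 18.83765411376953 [ 0.61156447 -0.33881458]
```

The jug is within a few mm of the coaster centre, which is fine. The tamper knob lies at (0.609,-0.3395). Grasping it now.

```bash
python3 -m pendant '[[[0.08,0,-0.04],[0,0,0],0.4],[[0.1,0,-0.1],[0,0,0],0.4],[[0.1,0,-0.17],[0,0,0],0.4],[[0.1,0,-0.2],[0,0,0],0.4],[[0.1,0,-0.2],[0,0,0],0.4]]'|grep -E 'pos|ft'
python3 - <<'E'
from h import *
s=sense();print(s['tcp_pos'])
d=get_image('wrist');hsv=cv2.cvtColor(d['img'],cv2.COLOR_RGB2HSV)
print(proj(d,[.609,-.3395,.07]))
m=(hsv[...,2]<110)&(hsv[...,1]>100)&(hsv[...,0]<15)
for c in blob(m,800):
    x,y,w,h=cv2.boundingRect(c);print(x,y,w,h,ray(d,x+w/2,y+w/2,.07))
E
```

```text
tcp_pos: [0.6068, -0.3327, 0.1434]
ft_force: [-0.7, 1.2, 0.7]
[ 0.6068158  -0.33265199  0.14337405]
[270.40801159 229.19571003]
244 209 51 49 [ 0.61277446 -0.33961568]
```

```bash
python3 -m pendant '[[[0.006,-0.012,-0.04],[0,0,0],0.4],[[0.006,-0.012,-0.09],[0,0,0],0.4],[[0.006,-0.012,-0.14],[0,0,0],0.4],[[0.006,-0.012,-0.19],[0,0,0],0.4],[[0.006,-0.012,-0.19],[0,0,0],0.4]]'|grep -E 'pos|ft'
python3 -m pendant '[[[0,0,0],[0,0,0],0.1],[[0,0,0],[0,0,0],-0.3],[[0,0,0],[0,0,0],-1],[[0,0,0],[0,0,0],-1],[[0,0,0],[0,0,0],-1]]'
python3 -m pendant '[[[0,0,0],[0,0,0],-1],[[0,0,0],[0,0,0],-1],[[0,0,0],[0,0,0],-1]]'
```

```text
tcp_pos: [0.6105, -0.3402, 0.0511]
ft_force: [-0.9, 0.9, -0.5]
time: 20.25
tcp_pos: [0.6139, -0.3417, 0.0561]
tcp_rot: [[-0.99, -0.138, 0.004], [-0.138, 0.99, -0.002], [-0.004, -0.002, -1.0]]
ft_force: [-1.0, 3.3, 6.3]
grip_width: 0.0358
grip_force: 60.0
time: 20.55
tcp_pos: [0.6138, -0.3417, 0.056]
tcp_rot: [[-0.99, -0.138, 0.004], [-0.138, 0.99, -0.002], [-0.003, -0.002, -1.0]]
ft_force: [-0.5, 3.3, 6.6]
grip_width: 0.0356
grip_force: 60.0
```

```bash
python3 -m pendant '[[[0,0,0.03],[0,0,0],-1],[[0,0,0.06],[0,0,0],-1],[[0,0,0.1],[0,0,0],-1],[[0,0,0.16],[0,0,0],-1],[[0,0,0.2],[0,0,0],-1]]'|grep -vE 'rot|time'
python3 -m pendant '[[[0,0,0],[0,0,0],-1],[[0,0,0],[0,0,0],-1],[[0,0,0],[0,0,0],-1]]'|grep -vE 'rot|time'
python3 - <<'E'
from h import *
s=sense();print(s['tcp_pos'],s['ft_force'],s['grip_width'],s['moment'])
d=get_image('wrist');hsv=cv2.cvtColor(d['img'],cv2.COLOR_RGB2HSV)
m=(hsv[...,2]<120)&(hsv[...,1]>80)&(hsv[...,0]<18)
for c in blob(m,800):
    x,y,w,h=cv2.boundingRect(c);print(x,y,w,h)
np.savez('w10.npz',**d);cv2.imwrite('pics/w10.png',d['img'][:,:,::-1])
E
```

```text
tcp_pos: [0.6127, -0.3421, 0.1557]
ft_force: [0.3, -0.5, -3.4]
grip_width: 0.0356
grip_force: 61.0
tcp_pos: [0.6106, -0.3406, 0.1508]
ft_force: [0.0, 0.3, -4.2]
grip_width: 0.036
grip_force: 61.0
[ 0.61064444 -0.34057703  0.15083052] [ 0.04439092  0.27064762 -4.20910965] 0.036015526360130196 [-0.0122454  -0.04089809 -0.00057588]
232 240 97 107
```

```bash
python3 - <<'E'
from h import *
d=dict(np.load('w10.npz'))
for z in(.165,.172):print(ray(d,280.5,240,z)+.019*np.array([.99,.138]))
E
python3 -m pendant '[[[0,0,0.08],[0,0,0],-1],[[0,0.06,0.16],[0,0,0],-1],[[-0.01,0.14,0.2],[0,0,0],-1],[[-0.02,0.22,0.2],[0,0,0],-1],[[-0.02,0.3,0.2],[0,0,0],-1]]'|grep -vE 'rot|time'
python3 -m pendant '[[[0,0.09,0],[0,0,0],-1],[[0,0.18,0],[0,0,0],-1],[[0,0.27,0],[0,0,0],-1],[[-0.01,0.36,0],[0,0,0],-1],[[-0.01,0.45,0],[0,0,0],-1]]'|grep -vE 'rot|time'
python3 -m pendant '[[[0,0.09,0],[0,0,0],-1],[[0,0.18,0],[0,0,0],-1],[[0,0.27,0],[0,0,0],-1],[[-0.01,0.36,0],[0,0,0],-1],[[-0.01,0.45,0],[0,0,0],-1]]'|grep -vE 'rot|time'
python3 -m pendant '[[[0,0.06,0],[0,0,0],-1],[[0,0.11,0],[0,0,0],-1],[[0,0.11,0],[0,0,0],-1]]'|grep -vE 'rot|time'
```

```text
[ 0.60555775 -0.3420033 ]
[ 0.60291803 -0.34237457]
tcp_pos: [0.6011, -0.1901, 0.2525]
ft_force: [0.4, 0.5, -4.5]
grip_width: 0.0357
grip_force: 61.9
tcp_pos: [0.5952, 0.0354, 0.2509]
ft_force: [-0.0, -0.1, -4.2]
grip_width: 0.0358
grip_force: 61.9
tcp_pos: [0.5903, 0.2601, 0.2507]
ft_force: [0.5, -0.3, -3.8]
grip_width: 0.0359
grip_force: 61.9
tcp_pos: [0.5905, 0.3174, 0.2505]
ft_force: [-0.2, -0.1, -4.4]
grip_width: 0.0356
grip_force: 62.1
```

```bash
python3 -m pendant '[[[0.003,0.003,-0.07],[0,0,0],-1],[[0.003,0.003,-0.14],[0,0,0],-1],[[0.003,0.003,-0.2],[0,0,0],-1],[[0.003,0.003,-0.25],[0,0,0],-1],[[0.003,0.003,-0.29],[0,0,0],-1]]'|grep -vE 'rot|time'
python3 -m pendant '[[[0,0,-0.03],[0,0,0],-1],[[0,0,-0.055],[0,0,0],-1],[[0,0,-0.066],[0,0,0],-1],[[0,0,-0.066],[0,0,0],-1],[[0,0,-0.066],[0,0,0],-1]]'|grep -vE 'rot|time'
python3 - <<'E'
from h import *
s=sense();print(s['tcp_pos'],s['ft_force'])
d=get_image('scene');cv2.imwrite('pics/s11.png',d['img'][:,:,::-1])
hsv=cv2.cvtColor(d['img'],cv2.COLOR_RGB2HSV)
p=proj(d,[.59,.319,.02]);print(p)
d=get_image('top');cv2.imwrite('pics/t11.png',d['img'][:,:,::-1])
E
```

```text
tcp_pos: [0.5915, 0.3134, 0.1038]
ft_force: [0.9, 0.5, -4.4]
grip_width: 0.0357
grip_force: 62.1
tcp_pos: [0.5944, 0.3155, 0.0758]
ft_force: [0.4, 1.2, -3.2]
grip_width: 0.0355
grip_force: 62.1
[0.59436104 0.31554386 0.07577441] [ 0.41535117  1.15970328 -3.23585362]
[383.21931704 306.06166102]
```

```bash
python3 -m pendant '[[[-0.005,0.008,0],[0,0,0],-1],[[-0.005,0.008,-0.008],[0,0,0],-1],[[-0.005,0.008,-0.018],[0,0,0],-1],[[-0.005,0.008,-0.018],[0,0,0],-1]]'|grep -E 'pos|ft'
for i in 1 2 3; do python3 -m pendant '[[[0,0,-0.002],[0,0,0],-1],[[0,0,-0.002],[0,0,0],-1]]' | grep -E 'pos|ft'; done
```

```text
tcp_pos: [0.59, 0.3188, 0.0646]
ft_force: [-0.4, -0.8, -4.6]
tcp_pos: [0.5909, 0.3191, 0.0644]
ft_force: [-0.3, 0.0, -3.9]
tcp_pos: [0.5911, 0.3192, 0.0638]
ft_force: [0.1, -0.4, -3.4]
tcp_pos: [0.591, 0.3191, 0.0626]
ft_force: [-0.1, 1.1, -3.9]
```

```bash
for i in 1 2; do python3 -m pendant '[[[0,0,-0.002],[0,0,0],-1],[[0,0,-0.002],[0,0,0],-1]]' | grep -E 'pos|ft'; done
```

```text
tcp_pos: [0.5913, 0.3193, 0.0622]
ft_force: [-1.1, -0.6, -1.1]
tcp_pos: [0.5917, 0.3195, 0.0621]
ft_force: [-0.8, -0.6, 3.9]
```

```bash
python3 -m pendant '[[[0,0,0],[0,0,0],0],[[0,0,0],[0,0,0],0.3],[[0,0,0],[0,0,0],0.4],[[0,0,0],[0,0,0],0.4],[[0,0,0],[0,0,0],0.4]]'| grep -E 'pos|ft|wid'
python3 -m pendant '[[[0,0,0.06],[0,0,0],0.4],[[0,0,0.14],[0,0,0],0.4],[[0,0,0.2],[0,0,0],0.4],[[0,0,0.28],[0,0,0],0.4],[[0,0,0.36],[0,0,0],0.4]]'| grep -E 'pos|ft'
python3 -m pendant '[[[-0.04,0,0],[0,0,0],0.4],[[-0.1,-0.06,0.04],[0,0,0],0.4],[[-0.12,-0.14,0.06],[0,0,0],0.4],[[-0.12,-0.14,0.06],[0,0,0],0.4],[[-0.12,-0.14,0.06],[0,0,0],0.4]]'| grep -E 'pos|ft'
python3 - <<'E'
from h import *
print(sense()['tcp_pos'])
d=get_image('wrist');np.savez('w12.npz',**d)
cr=d['img'][110:290,200:470];cv2.imwrite('pics/w12.png',cv2.resize(cr,(800,533),interpolation=cv2.INTER_CUBIC)[:,:,::-1])
hsv=cv2.cvtColor(d['img'],cv2.COLOR_RGB2HSV);S,V=hsv[...,1].astype(int),hsv[...,2].astype(int)
print('seat px',proj(d,[.59,.319,.016]),'knob px',proj(d,[.59,.319,.076]))
for c in blob((S<70)&(V>60),800):
    r=cv2.minAreaRect((plane(d,c,.016)*1000).astype(np.float32))
    if min(r[1])<125 :print(r,cv2.boundingRect(c))
p=proj(d,[.59,.319,.05]).astype(int)
a=S[p[1]-40:p[1]+45,p[0]-45:p[0]+45];b=V[p[1]-40:p[1]+45,p[0]-45:p[0]+45]
print('origin',p-[45,40])
for y in range(0,85,5):print(''.join('#' if a[y,x]>70 and b[y,x]<110 else ('+' if b[y,x]>170 else '.') for x in range(0,90,2)))
E
```

```text
tcp_pos: [0.5911, 0.3192, 0.0607]
ft_force: [0.4, 0.6, 1.1]
grip_width: 0.0596
tcp_pos: [0.5906, 0.319, 0.2418]
ft_force: [-0.0, -0.6, 0.8]
tcp_pos: [0.5313, 0.2489, 0.2715]
ft_force: [0.2, 0.5, -0.1]
[0.53131309 0.24890553 0.27151207]
seat px [331.61401362 230.70403905] knob px [339.62423151 249.79882241]
((571.80810546875, 578.9179077148438), (97.17101287841797, 41.94145965576172), 20.880861282348633) (524, 203, 36, 73)
((588.2906494140625, 316.3623046875), (80.2637939453125, 85.5257568359375), 43.23814392089844) (297, 197, 71, 67)
((595.0559692382812, 200.28611755371094), (114.28946685791016, 114.60958099365234), 54.685611724853516) (187, 176, 96, 99)
((598.4353637695312, 65.15927124023438), (80.43197631835938, 116.1174545288086), 58.216400146484375) (84, 155, 84, 98)
((475.800537109375, 250.39256286621094), (177.40646362304688, 66.32396697998047), 89.96833801269531) (210, 89, 158, 75)
((542.599365234375, -49.2261962890625), (55.42240905761719, 302.029296875), 86.63679504394531) (0, 1, 46, 271)
origin [290 200]
...........##................####.####.#.#.##
.......###.......................#.......####
....###.............................##.##.#..
..####...........+++.++++++++++......########
#####.................+++++++++++.....#######
####.....................+++++++++.....######
####...................#######.+++.....######
####................##############.....######
...#...............#################..#######
#####.............###########################
....#.#............##########################
...................##########################
...........#........#########################
..............#..############################
##########.............###########.......####
###################################.......###
..##...##############################.......#
```

The tamper stands in its holder, with the knob at about (343,249) against an expected (340,250). Next I'll look at the spoon from above.

```bash
python3 -m pendant '[[[0,-0.09,0],[0,0,0.1],0.4],[[0,-0.18,0],[0,0,0.2],0.4],[[0,-0.27,0],[0,0,0.3],0.4],[[0,-0.36,0],[0,0,0.4],0.4],[[0,-0.44,0],[0,0,0.51],0.4]]'| grep -E 'pos|ft'
python3 -m pendant '[[[0,-0.09,-0.05],[0,0,0],0],[[0,-0.18,-0.1],[0,0,0],0],[[0,-0.24,-0.1],[0,0,0],0],[[0,-0.24,-0.1],[0,0,0],0],[[0,-0.24,-0.1],[0,0,0],0]]'| grep -E 'pos|wid'
python3 - <<'E'
from h import *
s=sense();print(s['tcp_pos'],s['tcp_rot'][:,1])
d=get_image('wrist');np.savez('w13.npz',**d)
g=cv2.cvtColor(d['img'],cv2.COLOR_RGB2GRAY)
a=proj(d,[.648,-.076,.012]);b=proj(d,[.548,-.137,.008]);print(a,b)
x0,x1=int(min(a[0],b[0]))-30,int(max(a[0],b[0]))+30;y0,y1=int(min(a[1],b[1]))-30,int(max(a[1],b[1]))+30
sub=g[y0:y1,x0:x1];print(x0,y0,sub.shape,np.percentile(sub,[5,50,90,97]))
for y in range(0,sub.shape[0],4):print(''.join('#' if v>200 else ('+' if v>180 else '.') for v in sub[y,::3]))
E
```

```text
tcp_pos: [0.5314, 0.0282, 0.2701]
ft_force: [0.6, 0.6, 0.1]
tcp_pos: [0.5315, -0.0907, 0.22]
grip_width: 0.0432
[ 0.53153395 -0.09069862  0.22000688] [-0.51187101  0.85906102  0.00149563]
[239.0629384  279.03290628] [234.30317782 174.96266677]
204 144 (165, 65) [ 38. 217. 235. 247.]
......+##.###########+
.....#+#.+#+####+###+#
#....##++#+########+##
#######+##############
######+###############
#####+###########+####
#####+##########+####+
##+#+####+#####+######
###+####...####+######
##+####+####+#+#+#####
##+####+#####+#+######
#+#+###.####+#########
+#####################
######################
#######.#############+
#######.####+#######+#
##+################+##
#######+.###+#####+###
########.########+####
######+#.###+###+#####
#####+##.#######+#####
####+###.###.##+######
###+####.###+#+#######
##+##########+########
##+#####++##########+#
#+######++############
+#######+.###########+
#########.###+######+#
###++####.#########+##
########+#############
####......###+###++###
###+.......##..+#+####
###.......####+#+#####
..........############
..........############
..........######+#####
...........###..######
..........+#++########
...........+#######+#.
...........########+#+
...........#######++++
..........########++++
```

```bash
python3 - <<'E'
from h import *
np.set_printoptions(precision=4,suppress=True)
d=dict(np.load('w13.npz'));g=cv2.cvtColor(d['img'],cv2.COLOR_RGB2GRAY);hsv=cv2.cvtColor(d['img'],cv2.COLOR_RGB2HSV)
sub=g[160:310,205:275]
for y in range(0,150,4):print(160+y,''.join('#' if v>242 else ('+' if v>225 else ('.' if v>150 else ' ')) for v in sub[y,::1]))
E
```

```text
160 .......+++..++......++++++.....+......+++..+++++.......+..++..++..++++
164 ....+++...........++++++..++.......++......++++........+....++......++
168 .....+.............+++++++++++.++++...++++.............++++........+++
172 ...................+++++.....++...++..+...........................+++.
176 ...++...........+..++..     ............+.........++....++..+.+..+++++
180 .............++++++.. .#########+................++++++++.......+++...
184 ..............+...... .#########+..+.............++............+++++..
188 ...........+.++...++. .+#########....++.............++..+++++..+......
192 .......+.+.............+#########........+.........++++++...++........
196 ++......+.+++..++++++..+#########...........++.......++.+++...........
200 .++..+++++++++......  .+#########+........+......+++...+++......++....
204 ....++++..++++...+..   .#########+....................+++.....+.......
208 .+..............++.++. .#########+..++...++........+++.....+...+++....
212 ....+++++......+.++...  .########.....+++++++++...+.....+.....+++.....
216 ++++++.........+......  .########......+++....
[... 1049 characters left out ...]
.........++..............
276                              +####++++###+++..++....+++...............
280                              +####+++++###+++. .#+........++.......+++
284                              .#####+++#+++++.. .+......++.+++......++.
288                              ..+++++++++..  ..+..........++......+....
292                              ............+#+...+.......+.....+........
296                              ...............................+.........
300                               ..........+++.......+....+..............
304 ........                     ......++.....+..+........................
308    .....                    .+++++++..................................
```

```bash
python3 - <<'E'
from h import *
np.set_printoptions(precision=4,suppress=True)
d=dict(np.load('w13.npz'))
e=ray(d,232.3,177.5,.008)
for z in (.016,.020):
  for r,c in((220,234),(232,235.2),(244,235.6),(256,237)):
    m=ray(d,c,r,z);print(z,m,np.linalg.norm(m-e),np.degrees(np.arctan2(*(m-e)[::-1])))
print(e); s=sense()
for th in (28,30,31): 
  o=e+.064*np.array([np.cos(np.radians(th)),np.sin(np.radians(th))]);print(th,o,(o-s['tcp_pos'][:2])/.5)
print(ray(d,243,284,.012))
E
```

```text
0.016 [ 0.5884 -0.1142] 0.04372812627861158 32.161206955253434
0.016 [ 0.5995 -0.1067] 0.057128411948888555 32.58417360264831
0.016 [ 0.6113 -0.0998] 0.07079036550119185 32.15616825975479
0.016 [ 0.6228 -0.0918] 0.08477918912586982 32.59478269097728
0.02 [ 0.587  -0.1144] 0.04246959205501294 32.96092189916629
0.02 [ 0.598 -0.107] 0.05571921499507081 33.199464400256524
0.02 [ 0.6097 -0.1002] 0.06921889960495214 32.646772008651794
0.02 [ 0.621  -0.0923] 0.08305099678855733 33.007675634362016
[ 0.5514 -0.1375]
28 [ 0.6079 -0.1075] [ 0.1525 -0.035 ]
30 [ 0.6068 -0.1055] [ 0.1504 -0.0311]
31 [ 0.6063 -0.1046] [ 0.1492 -0.0291]
[ 0.6512 -0.0692]
```

```bash
python3 -m pendant '[[[0.08,-0.013,-0.06],[0,0,0.03],0],[[0.148,-0.026,-0.14],[0,0,0.03],0],[[0.148,-0.026,-0.22],[0,0,0.03],0],[[0.148,-0.026,-0.3],[0,0,0.03],0],[[0.148,-0.026,-0.36],[0,0,0.03],0]]'| grep -E 'pos|ft'
python3 -m pendant '[[[0,0,0],[0,0,0],-0.3],[[0,0,0],[0,0,0],-0.3],[[0,0,0],[0,0,0],-0.3],[[0,0,0],[0,0,0],-0.3],[[0,0,0],[0,0,0],-0.3]]'| grep -E 'pos|ft|wid|rot'
```

```text
tcp_pos: [0.6046, -0.1012, 0.0381]
ft_force: [-0.7, -0.2, -0.4]
tcp_pos: [0.6066, -0.1041, 0.043]
tcp_rot: [[-0.846, -0.533, 0.004], [-0.533, 0.846, -0.001], [-0.003, -0.003, -1.0]]
ft_force: [0.0, -0.2, 0.2]
grip_width: 0.03
```

```bash
python3 -m pendant '[[[0,0,-0.03],[0,0,0],-0.3],[[0,0,-0.05],[0,0,0],-0.3],[[0,0,-0.066],[0,0,0],-0.3],[[0,0,-0.066],[0,0,0],-0.3],[[0,0,-0.066],[0,0,0],-0.3]]'| grep -E 'pos|ft'
python3 -m pendant '[[[0,0,0],[0,0,0],-0.3],[[0,0,0],[0,0,0],-0.3],[[0,0,0],[0,0,0],-0.3]]'| grep -E 'pos|ft'
```

```text
tcp_pos: [0.6044, -0.1037, 0.0069]
ft_force: [0.7, 0.6, 0.3]
tcp_pos: [0.6055, -0.1039, 0.0083]
ft_force: [0.4, 0.2, -0.2]
```

Free and close above the mat. Down 2 mm more, then close.

```bash
python3 -m pendant '[[[0,0,-0.004],[0,0,0],-0.3],[[0,0,-0.004],[0,0,0],-0.3],[[0,0,-0.004],[0,0,0],-0.6],[[0,0,-0.004],[0,0,0],-0.8],[[0,0,-0.004],[0,0,0],-1]]'| grep -E 'pos|ft|gr'
python3 -m pendant '[[[0,0,0],[0,0,0],-1],[[0,0,0],[0,0,0],-1],[[0,0,0],[0,0,0],-1],[[0,0,0],[0,0,0],-1],[[0,0,0],[0,0,0],-1]]'| grep -E 'pos|ft|gr'
```

```text
tcp_pos: [0.605, -0.1038, 0.0059]
ft_force: [-1.9, 0.9, 0.2]
grip_width: 0.008
grip_force: 58.5
tcp_pos: [0.605, -0.1038, 0.0058]
ft_force: [-1.2, 1.0, 1.2]
grip_width: 0.0078
grip_force: 58.6
```

```bash
python3 -m pendant '[[[0,0,0.03],[0,0,0],-1],[[0,0,0.1],[0,0,0],-1],[[0,0,0.19],[0,0,0],-1],[[0,0,0.28],[0,0,0],-1],[[0,0,0.32],[0,0,0],-1]]'| grep -E 'pos|ft|gr'
python3 -m pendant '[[[-0.03,0.08,0],[0,0,0.17],-1],[[-0.06,0.16,0],[0,0,0.34],-1],[[-0.09,0.24,0],[0,0,0.5],-1],[[-0.12,0.32,0],[0,0,0.66],-1],[[-0.15,0.38,0],[0,0,0.66],-1]]'| grep -E 'pos|ft|gr'
python3 -m pendant '[[[-0.03,0.08,0],[0,0,0.17],-1],[[-0.06,0.16,0],[0,0,0.34],-1],[[-0.09,0.24,0],[0,0,0.5],-1],[[-0.108,0.32,0],[0,0,0.624],-1],[[-0.108,0.322,0],[0,0,0.624],-1]]'| grep -E 'pos|ft|gr'
python3 -m pendant '[[[0,0,0],[0,0,0],-1],[[0,0,0],[0,0,0],-1],[[0,0,0],[0,0,0],-1]]'| grep -E 'pos|ft|gr|rot'
python3 - <<'E'
from h import *
d=get_image('wrist');cv2.imwrite('pics/w14.png',d['img'][:,:,::-1]);np.savez('w14.npz',**d)
g=cv2.cvtColor(d['img'],cv2.COLOR_RGB2GRAY)
z=sense()['tcp_pos'][2]
print('rest ctr px',proj(d,[.476,.25,.0155]),'tcp px',proj(d,sense()['tcp_pos']))
E
```

```text
tcp_pos: [0.6083, -0.1046, 0.1722]
ft_force: [0.6, -0.8, -0.1]
grip_width: 0.0077
grip_force: 58.6
tcp_pos: [0.5294, 0.0883, 0.1668]
ft_force: [-0.3, -0.1, -0.2]
grip_width: 0.0081
grip_force: 58.7
tcp_pos: [0.475, 0.2515, 0.167]
ft_force: [0.4, -1.1, -0.4]
grip_width: 0.0081
grip_force: 58.7
tcp_pos: [0.4765, 0.246, 0.1659]
tcp_rot: [[-0.002, -1.0, 0.0], [-1.0, 0.002, -0.0], [0.0, -0.0, -1.0]]
ft_force: [-0.3, 0.2, -1.3]
grip_width: 0.0079
grip_force: 58.7
rest ctr px [281.01508444 202.71795303] tcp px [280.00100973 278.33436327]
```

```bash
python3 -m pendant '[[[0,0.002,-0.07],[0,0,0],-1],[[0,0.002,-0.14],[0,0,0],-1],[[0,0.002,-0.2],[0,0,0],-1],[[0,0.002,-0.24],[0,0,0],-1],[[0,0.002,-0.25],[0,0,0],-1]]'| grep -E 'pos|ft|gr'
python3 -m pendant '[[[0,0,0],[0,0,0],-1],[[0,0,0],[0,0,0],-1],[[0,0,0],[0,0,0],-1]]'| grep -E 'pos|ft|gr|rot'
```

```text
tcp_pos: [0.474, 0.2462, 0.038]
ft_force: [-0.7, -0.9, -1.3]
grip_width: 0.0081
grip_force: 58.7
tcp_pos: [0.4776, 0.2487, 0.0424]
tcp_rot: [[-0.0, -1.0, 0.003], [-1.0, 0.0, 0.001], [-0.001, -0.003, -1.0]]
ft_force: [0.4, -0.4, 0.0]
grip_width: 0.0079
grip_force: 58.7
```

```bash
python3 -m pendant '[[[-0.003,-0.003,-0.02],[0,0,0],-1],[[-0.003,-0.003,-0.035],[0,0,0],-1],[[-0.003,-0.003,-0.046],[0,0,0],-1],[[-0.003,-0.003,-0.046],[0,0,0],-1],[[-0.003,-0.003,-0.046],[0,0,0],-1]]'| grep -E 'pos|ft'
for i in 1 2 3 4; do python3 -m pendant '[[[0,0,-0.002],[0,0,0],-1],[[0,0,-0.002],[0,0,0],-1]]' | grep -E 'pos|ft'; done
```

```text
tcp_pos: [0.4742, 0.2466, 0.0174]
ft_force: [0.7, -0.1, -1.3]
tcp_pos: [0.4747, 0.2468, 0.0169]
ft_force: [0.4, -0.3, -0.4]
tcp_pos: [0.4745, 0.2467, 0.0158]
ft_force: [0.2, 0.5, -0.7]
tcp_pos: [0.4744, 0.2467, 0.0147]
ft_force: [-0.0, 0.1, -0.2]
tcp_pos: [0.4744, 0.2466, 0.0136]
ft_force: [-0.4, 0.5, -0.2]
```

```bash
for i in 1 2; do python3 -m pendant '[[[0,0,-0.0012],[0,0,0],-1],[[0,0,-0.0012],[0,0,0],-1],[[0,0,-0.0012],[0,0,0],-1]]' | grep -E 'pos|ft'; done
```

```text
tcp_pos: [0.4745, 0.2467, 0.0131]
ft_force: [0.0, -0.6, -0.2]
tcp_pos: [0.4746, 0.2468, 0.0128]
ft_force: [0.6, 0.1, 1.1]
```

```bash
python3 -m pendant '[[[0,0,0],[0,0,0],-0.7],[[0,0,0],[0,0,0],-0.5],[[0,0,0],[0,0,0],-0.45],[[0,0,0],[0,0,0],-0.45],[[0,0,0],[0,0,0],-0.45]]'| grep -E 'pos|ft|wid'
python3 -m pendant '[[[0,0,0.02],[0,0,0],-0.45],[[0,0,0.05],[0,0,0],-0.45],[[0,0,0.12],[0,0,0],-0.45],[[0,0,0.2],[0,0,0],-0.45],[[0,0,0.3],[0,0,0],-0.45]]'| grep -E 'pos|ft|wid'
python3 -m pendant '[[[0,0,0.08],[0,0,0],-0.45],[[0,0.05,0.16],[0,0,0],-0.45],[[0,0.1,0.24],[0,0,0],-0.45],[[0,0.1,0.28],[0,0,0],-0.45],[[0,0.1,0.28],[0,0,0],-0.45]]'| grep -E 'time|pos|ft|wid'
python3 - <<'E'
from h import *
print(sense()['tcp_pos'])
d=get_image('wrist');np.savez('w15.npz',**d);t=get_image('scene')
a=d['img'];b=cv2.resize(t['img'][160:350,60:440],(560,280),interpolation=cv2.INTER_CUBIC)
o=np.vstack([a[:320],b]);cv2.imwrite('pics/w15.png',o[:,:,::-1]);print(o.shape)
E
```

```text
tcp_pos: [0.4745, 0.2467, 0.0125]
ft_force: [0.1, 0.1, 0.3]
grip_width: 0.0237
tcp_pos: [0.4734, 0.2462, 0.1639]
ft_force: [1.6, 0.9, -0.5]
grip_width: 0.0234
time: 37.15
tcp_pos: [0.4767, 0.2985, 0.3089]
ft_force: [0.1, 0.5, -0.5]
grip_width: 0.0231
[0.47665375 0.29851853 0.30890554]
(600, 560, 3)
```

View pics/w15.png

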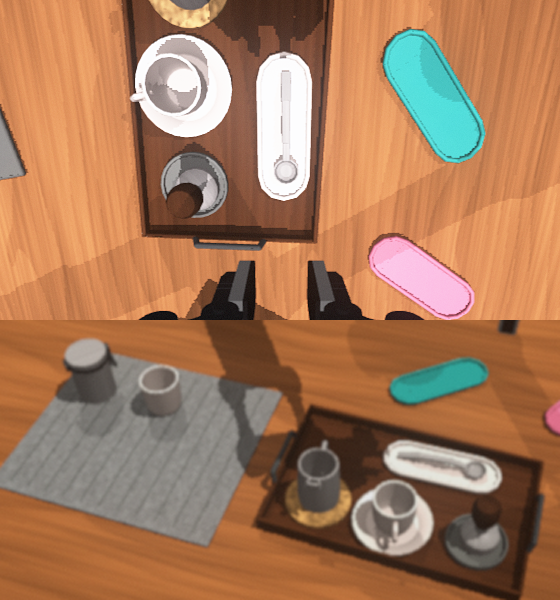

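The final view shows the spoon centred in the rest: it spans rows 68–183 against the rest's 52–200, at column 286 against 284.5. The cup is on the saucer, the jug on the coaster and the tamper in its holder. The tumbler and canister haven't been touched.

```bash
python3 -c "
from bench import job_done
print(job_done())"
```

```text
the job is handed in; nothing more can be done
None
```

The job is handed in after about 37 s: cup on the saucer, jug on the coaster (about 4 mm off centre), tamper upright in its holder and spoon along the middle of the rest, with both look-alikes left alone on the mat.

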